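Hold a cast lever level over its paint stand

ROBOT

A 6-joint arm with a two-finger parallel gripper is mounted at the origin on a cart in front of the work surface, level with it; the furniture and walls round the work are solid. World frame = base frame: x ahead of the robot, y to its left, z up, the work surface at z = 0. Lengths are in m, angles in rad, forces in N, time in s.
With the tool pointing down it reaches from about 0.25 to 0.725 m from the base axis. Payload 9.7 kg.
Tool frame: the origin (TCP) lies midway between the tips of the shut fingers; the grasp point (between the pads) lies 19 mm behind it (bot.tcp_to_grasp is the distance from the TCP to the grasp point, in m); z points along the fingers, y is the line along which they close (so a half turn about z gives the same grasp; the last joint's range is limited). The gripper opens to 85 mm and grips with 20 to 120 N. Pads are 22 mm wide; open, the fingers measure 114 mm over their backs; the gripper's body (76 mm by 85 mm) begins 54 mm behind the grasp point. The pads swing forward as they close: fully open they stand 13 mm farther back than shut.
Start: joints at [1.216, 0.087, 0.176, 1.66, 0, 1.571], TCP at [0.191, 0.516, 0.231] pointing down, gripper open.
Joint ranges: [-3.13, 3.13], [-0.85, 1.81], [-1.15, 1.24], [-2.2, 2.28], [-1.44, 1.52], [-3.14, 3.14]. Speed limits (rad/s): [2.22, 2.22, 2.57, 3.14, 3.14, 3.14].

INTERFACE

Orientations are given as a 3x3 rotation matrix whose columns are the frame's x, y, z axes.
In Python, from station import bot gives the robot as it stands.
- The arm moves only by the shell command python3 -m inch 'ROWS' [OPENING] [FORCE]. ROWS is JSON, a list of rows, each a list of 6 numbers: the shift along the world's x, y, z in mm, then the turn, a rotation vector about the world's x, y, z in degrees. A call has 1 to 5 rows; each row shifts and turns the commanded pose from where the row before left it; what a row does not reach is not made up. A row lasts 1/12 s, in which the tool goes at most 41.7 mm and 7.16 degrees, less where a joint would pass 70% of its speed; a pose out of reach is approached as far as the arm can. A call with a gripper value outside its range is refused whole. OPENING is the closure, from -1 (fully open) to 1 (shut), so that 0 is half open, set as the call begins (- or left out, the last holds). The fingers move at their own pace and stop on an object; FORCE is the grip in N (left out, the last holds). Time passes only in rows, so rows that do not move let the fingers close. It gives the time, the measured TCP pose, the force, the opening and the grip force at its end, in the units of the state.
- bot.get_state(): the state, without advancing time (a new reading comes with each control period).
- bot.grab_frame(name): name is "scene" or "side" or "wrist"; returns the picture (420x560x3 uint8, blue, green, red); there is no depth.
- bot.camera_info(name): a dict with "mtx" (3x3 intrinsics, pixels), "k1" (the pictures are not rectified: a ray, as slopes to the right and down, at radius r is drawn at 1 + k1 r^2 times it, then the intrinsics apply), "position" and "attitude" of the camera in the world. Camera axes: x right, y up, looking along -z (the intrinsics and any distortion apply to the point x, -y, -z); pixel columns grow to the right and rows downward; lengths in m; the calibration is good to about 2 mm. A picture is of the moment at which its call begins: read the wrist's pose just before it. camera_info takes no time and is no camera call; for the wrist camera it gives the pose at the moment of the call.
- bot.sign_off(): hands the job in; it is judged then, once.
The state is a dict: "t": time; "joints": joint angles; "joint_vel": joint speeds; "effort": joint torques, N m; "ee_pos": TCP position; "orientation": TCP orientation; "force": force on the tool from outside, world axes, zero at the start; "moment": the same for the moment, N m; "opening": finger opening in m; "grasp_force": force on a finger pad.
Only numpy, scipy, OpenCV 4.12 (cv2) and the standard library are available. Lean on these libraries where they do the work, as an engineer would, in place of code of your own. Each camera call takes 0.05 s, during which the arm holds its last target. There are 200 camera calls.

TASK

The dark cast lever is to be touched up underneath before it goes on its wooden stand: lift it by its balance point, close to the heavy hub, and carry it level to the stand. Finish still holding it there, level and still, with the hub's bore straight above the steel peg, the thin end straight above the fork, and the hub's underside about 2 to 3 cm above the tip of the peg. Do not let it touch the stand, and leave the clay angel, the tape roll and the small jar where they are.

Things in the scene. Friction and masses are not known exactly. Their poses are not given: they have to be found in the camera images.
- lever_balance (a point): Balance point (centre of mass) of the loose cast lever, on the centre line of its bar, half-way up it: 21 mm above the lever's underside, 54 mm from the hub's axis and 136 mm from the thin boss's axis. Grasp here: the bar is 14 mm wide and 18 mm high, its underside 12 mm and its top 30 mm above the table. x points along the bar from the hub to the thin end, z up.
- hub_foot (a point): Centre of the lever's hub at its underside: 54 mm from the balance point along the lever's -x and 21 mm lower. Axes as the lever's.
- tip_foot (a point): Centre of the lever's thin boss at its underside: 136 mm from the balance point along the lever's +x and 21 mm lower. Axes as the lever's.
- lever: The whole lever: one dark iron piece, about 0.55 kg, 223 mm long, lying on its hub and thin end. At one end a heavy round hub, diameter 44, height 36 mm, with an upright through bore of 18 mm; at the other a thin round boss, diameter 22, height 36 mm; a straight bar between. Origin on the underside, 21 mm below the balance point; x from hub to thin end, z up.
- stand: Fixed wooden paint stand: board 246 x 66 x 16 mm; at its -x end a round pillar (diameter 42, top 50 mm above the table) with an upright steel peg of 13 mm diameter; at its +x end a block with a fork of two cheeks (31 mm apart, tops 72 mm above the table). Origin mid-board on the table; x from peg to fork, z up. Peg and fork are 190 mm apart, as are the lever's hub and thin boss.
- peg_tip (a point): Top end of the stand's steel peg, 80 mm above the table, 95 mm from the stand's middle along its -x. Axes as the stand's.
- fork_rest (a point): Middle of the fork's floor between the cheeks, 50 mm above the table, 95 mm from the stand's middle along its +x. Axes as the stand's.
- angel: Small clay angel standing on the table, 64 x 112 x 103 mm high, a bystander; origin at the centre of its underside.
- tape: Roll of masking tape lying flat, diameter 98 mm, 24 mm high, a bystander; origin at the centre of its underside.
- small_jar: Small squat paint jar, diameter 50 mm, 67 mm high, a bystander; origin at the centre of its underside.

How it is judged:
On the way:
1. the lever hangs level in the fingers, gripped at its balance point, 3 cm or more clear of the table (height (world z) of each of hub_foot, tip_foot above 0.03 m and angle between lever's own z axis and vertical below 0.12 rad and contact force between the fingers and lever above 2 N and x of the grasp point in the frame of lever_balance between -0.022 and 0.022 m), for 0.2 s.
At the end, for the whole second after the job is handed in: Held still by the fingers within 22 mm of the balance point along the bar, level within 4 degrees, not touching the stand; hub axis within 12 mm of the peg's, thin boss within 15 mm of the fork's middle, hub underside 10 to 45 mm above the peg's tip (horizontal distance between hub_foot and peg_tip below 0.012 m and horizontal distance between tip_foot and fork_rest below 0.015 m and z of hub_foot in the frame of peg_tip between 0.01 and 0.045 m and angle between lever's own z axis and vertical below 0.07 rad and x of the grasp point in the frame of lever_balance between -0.022 and 0.022 m and contact force between the fingers and lever above 2 N and contact force between lever and stand below 0.2 N and linear speed of lever below 0.02 m/s and angular speed of lever below 0.1 rad/s); the arm keeps its last pose, push and grip.
It fails at once if the lever tips more than 20 degrees (angle between lever's own z axis and vertical above 0.35 rad).
It fails at once if the lever touches the stand (contact force between lever and stand above 0.5 N).
It fails at once if the clay angel is moved (distance of angel from where it was at the start of the episode above 0.02 m).
It fails at once if the tape roll is moved (distance of tape from where it was at the start of the episode above 0.02 m).
It fails at once if the small jar is moved (distance of small_jar from where it was at the start of the episode above 0.02 m).
It also fails if it takes over 42 s, if anything falls off the work surface, if the arm or the gripper's body presses on something with over 40 N, if the wrist force passes 120 N, or if a joint passes its speed limit or range.

## Working session

There is one attempt and no reset: what is moved stays moved. The work goes in short steps, Python scripts to look and compute and a shell command to move; the robot and the scene stay as the last step left them, time stands still between calls to the robot, and variables do not carry over. Pictures are saved under pics/ and viewed, at most 10 in all, crops included, and the job is handed in when it is done.

```bash
mkdir -p pics; cat > h.py <<'E'
import numpy as np, cv2
from station import bot
def ray(n,uv,info=None):
    c=info or bot.camera_info(n); K=np.array(c["mtx"],float)
    uv=np.atleast_2d(np.array(uv,float))
    p=cv2.undistortPoints(uv[:,None],K,np.array([c["k1"],0,0,0],float))[:,0]
    R=np.array(c["attitude"]); R=R if R.shape==(3,3) else None
    d=np.c_[p[:,0],-p[:,1],-np.ones(len(p))]@R.T
    return np.array(c["position"]),d
def onz(n,uv,z,info=None):
    o,d=ray(n,uv,info); return o+d*((z-o[2])/d[:,2])[:,None]
def proj(n,P,info=None):
    c=info or bot.camera_info(n); R=np.array(c["attitude"]);K=np.array(c["mtx"],float)
    q=(np.atleast_2d(P)-np.array(c["position"]))@R*[1,-1,-1]
    return cv2.projectPoints(q[:,None],np.zeros(3),np.zeros(3),K,np.array([c["k1"],0,0,0],float))[0][:,0]
E
python3 - <<'E'
from h import *
for n in("scene","side"):
    c=bot.camera_info(n);print(n,c)
    cv2.imwrite(f"pics/{n}0.png",bot.grab_frame(n))
print(bot.get_state())
E
```

```text
scene {'mtx': array([[464.83562366,   0.        , 282.45145122],
       [  0.        , 464.83562366, 213.9396355 ],
       [  0.        ,   0.        ,   1.        ]]), 'k1': -0.06179671852945749, 'position': array([-0.49555625, -0.85449706,  1.0552089 ]), 'attitude': array([[ 0.67490168,  0.42235901, -0.60507899],
       [-0.73780494,  0.39992394, -0.54378738],
       [ 0.01231208,  0.81343329,  0.5815279 ]])}
side {'mtx': array([[480.52490829,   0.        , 281.53427385],
       [  0.        , 480.52490829, 206.15018109],
       [  0.        ,   0.        ,   1.        ]]), 'k1': -0.12714414162190726, 'position': array([ 0.13056634, -0.93366173,  1.0377546 ]), 'attitude': array([[ 0.91249527,  0.27453998, -0.30328234],
       [-0.40908386,  0.60935501, -0.67921783],
       [-0.00166583,  0.74385097,  0.66834344]])}
{'t': 0.1, 'joints': array([1.21599791e+00, 8.74243288e-02, 1.75211346e-01, 1.65979784e+00,
       7.58641559e-06, 1.57083332e+00]), 'joint_vel': array([-0.00132283, -0.00249048,  0.00212202, -0.00030908,  0.00086416,
       -0.00025969]), 'effort': array([-1.24458657e-03, -5.21561444e+01,  4.65654588e+01,  1.60972303e-02,
       -5.53055440e-05,  5.25219122e-06]), 'ee_pos': array([0.19099783, 0.51555353, 0.23064234]), 'orientation': array([[-9.37703683e-01,  3.47435776e-01, -4.29029819e-04],
       [ 3.47436041e-01,  9.37702995e-01, -1.13621306e-03],
       [ 7.54147907e-06, -1.21449160e-03, -9.99999262e-01]]), 'force': array([-0.50682009, -0.1186695 ,  0.39905019]), 'moment': array([0.02024265, 0.01101518, 0.0169814 ]), 'grasp_force': 0.0, 'opening': 0.0855202045075579}
```

View pics/scene0.png

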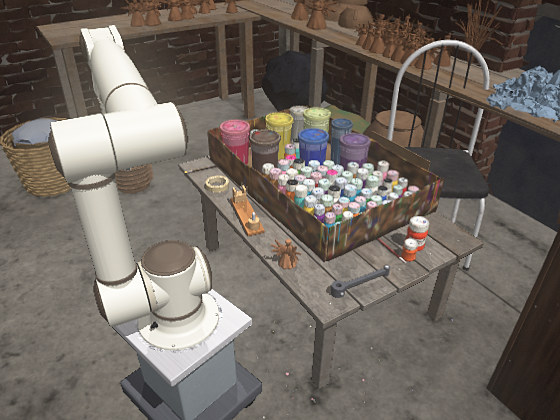

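View pics/side0.png

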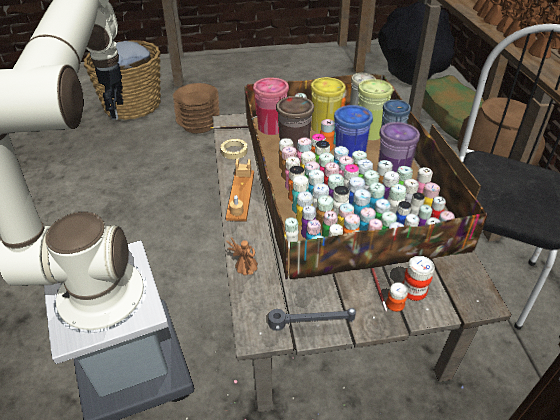

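The scene view shows the lever's hub near (338,288) and its thin end near (386,269), with the stand near (245,210). In the side view the hub is near (276,319), the thin end near (350,313), the peg near (236,205) and the fork near (244,168). Next I enlarge these.

```bash
python3 - <<'E'
from h import *
S=cv2.imread("pics/scene0.png");D=cv2.imread("pics/side0.png")
def t(im,x,y,w=100,h=75): return cv2.resize(im[y:y+h,x:x+w],(400,300),interpolation=cv2.INTER_CUBIC)
cv2.imwrite("pics/z1.png",np.vstack([np.hstack([t(S,310,245),t(S,200,175)]),np.hstack([t(D,260,280),t(D,190,150)])]))
for n,hub,tip in(("scene",(338,288),(386,269)),("side",(276,319),(350,313))):
    print(n,onz(n,[hub,tip],0.03))
print("stand scene",onz("scene",[(253,215),(237,187)],0.08)); print("stand side",onz("side",[(236,198),(244,160)],.08))
E
```

```text
scene [[ 0.39752148 -0.28913102  0.03      ]
 [ 0.57561256 -0.35181554  0.03      ]]
side [[ 0.40242939 -0.28929858  0.03      ]
 [ 0.58032309 -0.3502706   0.03      ]]
stand scene [[0.44155582 0.12984142 0.08      ]
 [0.53060203 0.30941825 0.08      ]]
stand side [[0.45399121 0.13048427 0.08      ]
 [0.54518353 0.30218858 0.08      ]]
```

View pics/z1.png

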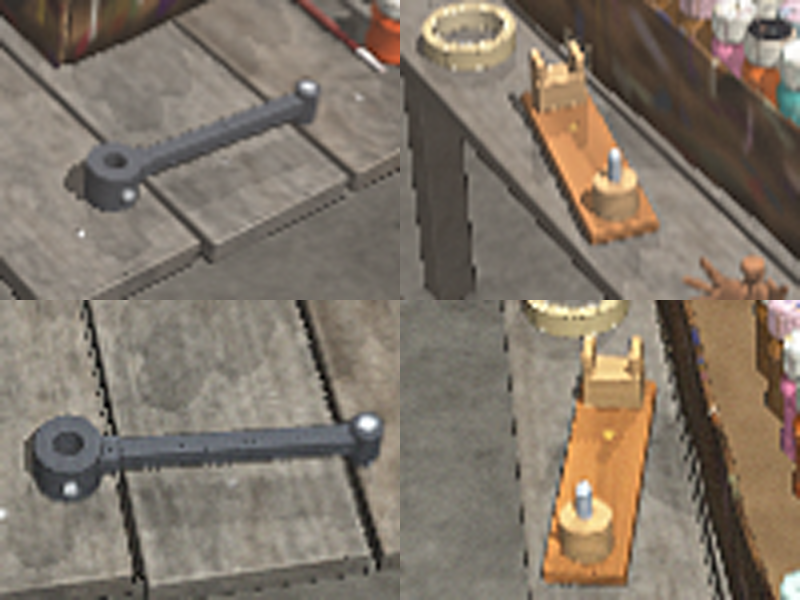

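The composite (4x) shows these points:

| Point | Scene px | Side px |
|---|---|---|
| Hub top with bore | (338,285) | (277,315) |
| Thin boss top | (386.5,267) | (352,310.5) |
| Peg tip | (253,212) | (235.5,195.5) |
| Fork cheek tops | (235,189), (243,186) | (237,160), (249.5,160) |

```bash
python3 - <<'E'
from h import *
P={"hub":((338,284.4),(276.6,314.8),.036),"tip":((386.4,267),(351.8,310.5),.036),"peg":((253.2,212),(235.5,195.4),.08),"fork":((239.2,187.3),(243.3,159.7),.072)}
E={}
for k,(a,b,z) in P.items():
    A=onz("scene",a,z)[0];B=onz("side",b,z)[0]
    o1,d1=ray("scene",a);o2,d2=ray("side",b)
    s=np.linalg.lstsq(np.c_[d1[0],-d2[0]],o2-o1,rcond=None)[0]
    print(k,A.round(4),B.round(4),"tri",((o1+d1[0]*s[0]+o2+d2[0]*s[1])/2).round(4)); E[k]=(A+B)/2
h,t=E["hub"],E["tip"];p,f=E["peg"],E["fork"]
for a,b in((h,t),(p,f)): print(np.linalg.norm((b-a)[:2]),np.degrees(np.arctan2(*(b-a)[1::-1])))
u=(t-h)[:2];u/=np.linalg.norm(u);print("bal",(h+t)[:2]/2-u*.041)
u=(f-p)[:2];u/=np.linalg.norm(u);print("goal bal",(p+f)[:2]/2-u*.041)
E
```

```text
hub [ 0.405  -0.2829  0.036 ] [ 0.4073 -0.2822  0.036 ] tri [ 0.408  -0.2807  0.0329]
tip [ 0.5786 -0.3505  0.036 ] [ 0.5856 -0.349   0.036 ] tri [ 0.5897 -0.3444  0.0261]
peg [0.4551 0.1426 0.08  ] [0.4568 0.1426 0.08  ] tri [0.4576 0.1452 0.0776]
fork [0.5435 0.311  0.072 ] [0.5471 0.3151 0.072 ] tri [0.5477 0.3164 0.0693]
0.18835888091097766 -20.905185325085508
0.1924754827046188 62.34854831966835
bal [ 0.45582543 -0.30148798]
goal bal [0.48159667 0.19150199]
```

Lengths check out: 188 and 192 mm against the known 190. The closing direction is already roughly square to the bar, so I keep the yaw and move above the balance point.

```bash

python3 -m inch '[[10,-33,0,0,0,0],[10,-33,0,0,0,0],[10,-33,0,0,0,0],[10,-33,0,0,0,0],[10,-33,0,0,0,0]]' -1 | tail -c 400
python3 -m inch '[[10,-33,0,0,0,0],[10,-33,0,0,0,0],[10,-33,0,0,0,0],[10,-33,0,0,0,0],[10,-33,0,0,0,0]]' >/dev/null
python3 -m inch '[[10,-33,0,0,0,0],[10,-33,0,0,0,0],[10,-33,0,0,0,0],[10,-33,0,0,0,0],[10,-33,0,0,0,0]]'
python3 -c "
from h import *;print(bot.get_state()['joints'])
print('angel',onz('scene',(286,268),0),onz('side',(247,272),0),'box corner top',onz('scene',(327,228),.1),onz('side',(287,247),.1),'bottom',onz('scene',(327,258),0),onz('side',(290,277),0))"
```

```text
t: 0.52
ee_pos: [0.241, 0.3492, 0.2308]
orientation: [[-0.938, 0.347, -0.0], [0.347, 0.938, -0.001], [0.0, -0.001, -1.0]]
force: [0.2, -0.3, 0.6]
opening: 0.0855
grasp_force: 0.0
t: 1.35
ee_pos: [0.341, 0.019, 0.2313]
orientation: [[-0.938, 0.347, 0.0], [0.347, 0.938, 0.0], [-0.0, 0.0, -1.0]]
force: [0.9, 0.3, 0.2]
opening: 0.085
grasp_force: 0.0
[ 5.56721852e-02 -4.06006714e-01 -2.53277995e-01  1.72313373e+00
  7.41962795e-05  4.10418638e-01]
angel [[ 0.38010765 -0.08726054  0.        ]] [[ 0.39963005 -0.09191541  0.        ]] box corner top [[ 0.54183546 -0.12671567  0.1       ]] [[ 0.5026532  -0.13554311  0.1       ]] bottom [[ 0.51506665 -0.15633522  0.        ]] [[ 0.50229348 -0.15784859  0.        ]]
```

```bash

python3 -m inch '[[11,-32,0,0,0,0],[11,-32,0,0,0,0],[11,-32,0,0,0,0],[11,-32,0,0,0,0],[11,-32,0,0,0,0]]' >/dev/null
python3 -m inch '[[12,-32,0,0,0,0],[12,-32,0,0,0,0],[12,-32,0,0,0,0],[12,-32,-10,0,0,0],[12,-32,-10,0,0,0]]' >/dev/null
python3 -m inch '[[0,0,-10,0,0,0],[0,0,0,0,0,0],[0,0,0,0,0,0]]'
python3 - <<'E'
from h import *
i=bot.camera_info("wrist");im=bot.grab_frame("wrist");cv2.imwrite("pics/w1.png",im);np.save("w1.npy",i,allow_pickle=True)
print(proj("wrist",[[.4062,-.2825,.036],[.582,-.35,.036],[.456,-.3015,.03]],i),i["position"])
E
```

```text
t: 2.43
ee_pos: [0.4555, -0.2988, 0.2005]
orientation: [[-0.938, 0.348, -0.002], [0.348, 0.938, 0.001], [0.002, 0.001, -1.0]]
force: [-0.2, -0.6, 0.6]
opening: 0.0853
grasp_force: 0.0
[[281.90011194 135.56903354]
 [280.08172301 318.47614302]
 [281.49215126 192.34366743]] [ 0.38402407 -0.27217583  0.34314558]
```

View pics/w1.png

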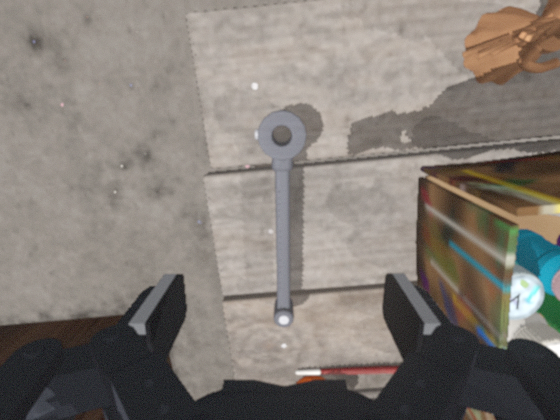

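The wrist view shows the hub's bore at (281.5,134.5) and the thin boss at (284.5,319). That agrees with the predictions, and both sides of the bar are free.

```bash
python3 - <<'E'
from h import *
i=np.load("w1.npy",allow_pickle=True).item()
h,t=onz("wrist",[(281.5,134.5),(284.3,319)],.036,i)
u=(t-h)[:2];L=np.linalg.norm(u);u/=L
print(h,t,L,np.degrees(np.arctan2(u[1],u[0])),"bal",h[:2]+u*(.054+(L-.19)/2))
R=bot.get_state()["orientation"];print(np.degrees(np.arctan2(R[1,1],R[0,1]))-90)
E
```

```text
[ 0.40520919 -0.28250956  0.036     ] [ 0.58413836 -0.34606035  0.036     ] 0.1898798281997051 -19.55365747634928 bal [ 0.45603831 -0.30056269]
-20.31192888083389
```

```bash

python3 -m inch '[[0,-2,-30,0,0,0.7],[0,0,-30,0,0,0],[0,0,-30,0,0,0],[0,0,-30,0,0,0],[0,0,-30,0,0,0]]'
python3 -m inch '[[0,0,-18,0,0,0],[0,0,-15,0,0,0],[0,0,-10,0,0,0],[0,0,-2,0,0,0],[0,0,0,0,0,0]]'
python3 -m inch '[[0,0,0,0,0,0],[0,0,0,0,0,0],[0,0,0,0,0,0],[0,0,0,0,0,0],[0,0,0,0,0,0]]' 1 90
python3 -m inch '[[0,0,0,0,0,0],[0,0,0,0,0,0],[0,0,0,0,0,0],[0,0,0,0,0,0],[0,0,0,0,0,0]]'
```

```text
t: 2.9
ee_pos: [0.4565, -0.3004, 0.0518]
orientation: [[-0.942, 0.335, 0.002], [0.335, 0.942, -0.001], [-0.003, -0.001, -1.0]]
force: [1.4, -1.3, -0.9]
opening: 0.0854
grasp_force: 0.0
t: 3.32
ee_pos: [0.4563, -0.3008, 0.007]
orientation: [[-0.942, 0.335, 0.001], [0.335, 0.942, -0.0], [-0.001, -0.0, -1.0]]
force: [0.9, 0.9, -1.1]
opening: 0.0852
grasp_force: 0.0
t: 3.73
ee_pos: [0.4562, -0.3014, 0.0067]
orientation: [[-0.942, 0.336, 0.0], [0.336, 0.942, -0.0], [-0.001, -0.0, -1.0]]
force: [-1.3, 0.0, -0.4]
opening: 0.0257
grasp_force: 0.0
t: 4.15
ee_pos: [0.4563, -0.3013, 0.0068]
orientation: [[-0.942, 0.336, 0.001], [0.336, 0.942, -0.0], [-0.001, -0.0, -1.0]]
force: [-0.4, 1.1, 5.4]
opening: 0.0121
grasp_force: 88.9
```

```bash

python3 -m inch '[[0,0,5,0,0,0],[0,0,8,0,0,0],[0,0,10,0,0,0],[0,0,10,0,0,0],[0,0,10,0,0,0]]'
python3 -m inch '[[0,0,10,0,0,0],[0,0,10,0,0,0],[0,0,5,0,0,0],[0,0,0,0,0,0],[0,0,0,0,0,0]]'
python3 - <<'E'
from h import *
print(bot.get_state()["moment"])
i=bot.camera_info("wrist");w=bot.grab_frame("wrist");s=bot.grab_frame("side")
np.save("w2.npy",i,allow_pickle=True)
cv2.imwrite("pics/w2.png",np.hstack([cv2.resize(w,(400,300)),cv2.resize(s[230:350,230:390],(400,300),interpolation=cv2.INTER_CUBIC)]))
cv2.imwrite("pics/w2full.png",w)
E
```

```text
t: 4.57
ee_pos: [0.4561, -0.3013, 0.0504]
orientation: [[-0.942, 0.336, 0.0], [0.336, 0.942, -0.0], [-0.0, -0.0, -1.0]]
force: [0.0, -0.2, -5.3]
opening: 0.0122
grasp_force: 87.8
t: 4.98
ee_pos: [0.4562, -0.3013, 0.0744]
orientation: [[-0.942, 0.336, 0.0], [0.336, 0.942, -0.0], [-0.0, -0.0, -1.0]]
force: [-0.2, -0.1, -4.6]
opening: 0.0122
grasp_force: 87.8
[0.0913389  0.04952677 0.04228597]
```

View pics/w2.png

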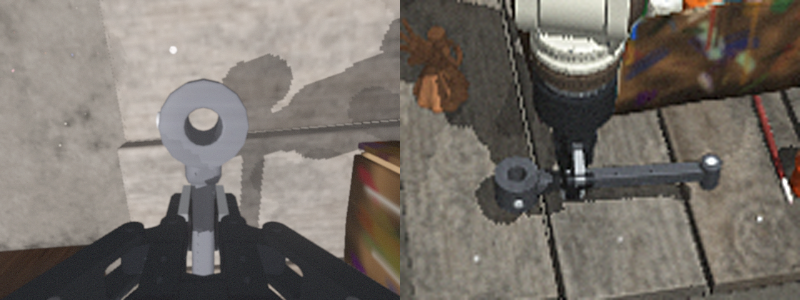

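Gripped and hanging level: the hub's bore is at (205,120) in the left half and the lever is horizontal in the side view. Now I go up, then across while turning about +82°.

```bash

python3 -m inch '[[0,0,15,0,0,0],[0,0,25,0,0,0],[0,0,25,0,0,0],[0,0,25,0,0,0],[0,0,25,0,0,0]]' >/dev/null
python3 -m inch '[[0,0,25,0,0,0],[0,0,20,0,0,0],[0,0,10,0,0,0],[0,0,5,0,0,0],[-3,10,0,0,0,1]]'
python3 -m inch '[[-6,15,0,0,0,2],[-8,20,0,0,0,3],[-8,25,0,0,0,4],[-8,25,0,0,0,4],[-8,25,0,0,0,4]]' >/dev/null
python3 -m inch '[[-5,25,0,0,0,4],[0,25,0,0,0,4],[0,25,0,0,0,4],[0,25,0,0,0,4],[0,25,0,0,0,4]]'
python3 -m inch '[[0,25,0,0,0,4],[0,25,0,0,0,4],[5,25,0,0,0,4],[8,25,0,0,0,4],[8,25,0,0,0,4]]' >/dev/null
python3 -m inch '[[8,25,0,0,0,4],[8,25,0,0,0,4],[8,25,0,0,0,4],[8,20,0,0,0,4],[8,15,0,0,0,3]]' >/dev/null
python3 -m inch '[[4,10,0,0,0,2],[0,8,0,0,0,2],[0,0,0,0,0,1],[0,0,0,0,0,0],[0,0,0,0,0,0]]'
```

```text
t: 5.92
ee_pos: [0.4534, -0.2921, 0.2488]
orientation: [[-0.947, 0.32, -0.0], [0.32, 0.947, -0.0], [-0.0, -0.0, -1.0]]
force: [-0.0, -0.0, -5.7]
opening: 0.0123
grasp_force: 88.2
t: 6.75
ee_pos: [0.4089, -0.0547, 0.2475]
orientation: [[-0.948, -0.319, -0.002], [-0.319, 0.948, 0.0], [0.002, 0.001, -1.0]]
force: [1.2, 0.1, -5.6]
opening: 0.012
grasp_force: 88.2
t: 8.0
ee_pos: [0.4747, 0.1961, 0.2493]
orientation: [[-0.465, -0.885, -0.0], [-0.885, 0.465, -0.0], [0.0, -0.0, -1.0]]
force: [-0.3, -0.3, -5.3]
opening: 0.0127
grasp_force: 88.2
```

```bash
python3 - <<'E'
from h import *
i=bot.camera_info("wrist");np.save("w3.npy",i,allow_pickle=True)
for n in("wrist","scene","side"): cv2.imwrite(f"pics/{n}3.png",bot.grab_frame(n))
def t(im,x,y,w,h): return cv2.resize(im[y:y+h,x:x+w],(400,300),interpolation=cv2.INTER_CUBIC)
I=lambda n:cv2.imread(f"pics/{n}3.png")
cv2.imwrite("pics/z3.png",np.vstack([np.hstack([t(I("scene"),180,130,120,90),t(I("side"),180,110,120,90)]),np.hstack([t(I("wrist"),0,0,560,420),t(I("wrist"),180,60,200,150)])]))
s=bot.get_state();R=s["orientation"];th=np.arctan2(R[1,1],R[0,1])-np.pi/2;print(np.degrees(th))
u=np.array([np.cos(th),np.sin(th)]);g=s["ee_pos"][:2]
H=[*(g-.054*u),.28];T=[*(g+.136*u),.28]
for n in("scene","side"): print(n,proj(n,[H,T]).round(1).tolist())
print(proj("wrist",[H,[.456,.1426,.08],[.5453,.313,.05]],i))
E
```

```text
62.28681322703999
scene [[249.5, 163.7], [234.9, 139.7]]
side [[227.9, 140.6], [236.9, 106.1]]
[[283.25753311 176.65031044]
 [274.63237414 129.92764275]
 [276.70002594 299.86350118]]
```

View pics/z3.png

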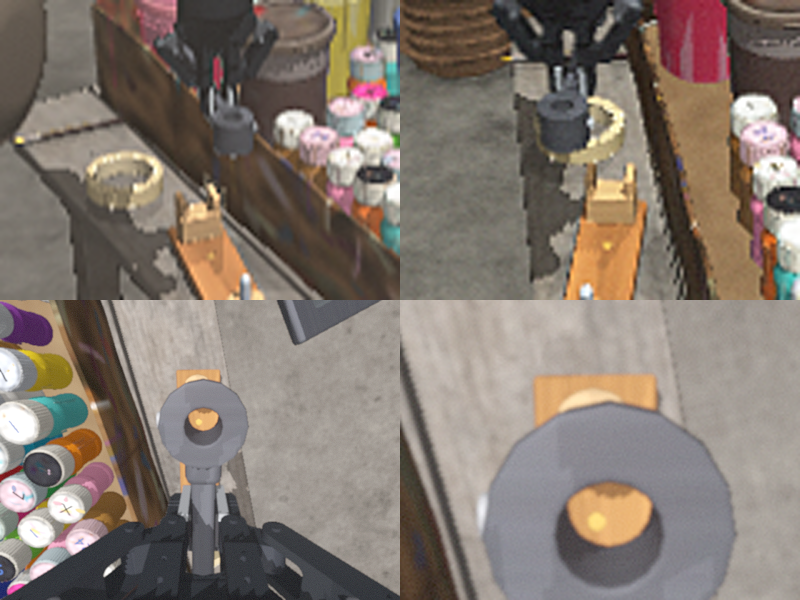

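The bore is at about (285,177) in the wrist picture, as predicted for a central grip, but the lever hides the peg and fork. I step sideways and forward so the wrist camera sees both beside the lever.

```bash

python3 -m inch '[[-3,12,0,0,0,0],[-6,24,0,0,0,0],[-7,28,0,0,0,0],[-6,26,0,0,0,0],[-3,14,0,0,0,0]]' >/dev/null
python3 -m inch '[[0,0,0,0,0,0],[0,0,0,0,0,0],[0,0,0,0,0,0]]'
python3 - <<'E'
from h import *
i=bot.camera_info("wrist");np.save("w4.npy",i,allow_pickle=True)
im=bot.grab_frame("wrist");cv2.imwrite("pics/w4.png",im)
print(proj("wrist",[[.456,.1426,.08],[.5453,.313,.05]],i))
a=im[0:300,60:360];cv2.imwrite("pics/z4.png",cv2.resize(a,(600,600),interpolation=cv2.INTER_CUBIC))
E
```

```text
t: 8.82
ee_pos: [0.4501, 0.3003, 0.2493]
orientation: [[-0.464, -0.886, 0.0], [-0.886, 0.464, -0.0], [0.0, -0.0, -1.0]]
force: [-0.6, -0.9, -5.0]
opening: 0.0124
grasp_force: 88.3
[[188.5331753   28.1798949 ]
 [211.22648167 234.0266974 ]]
```

View pics/z4.png

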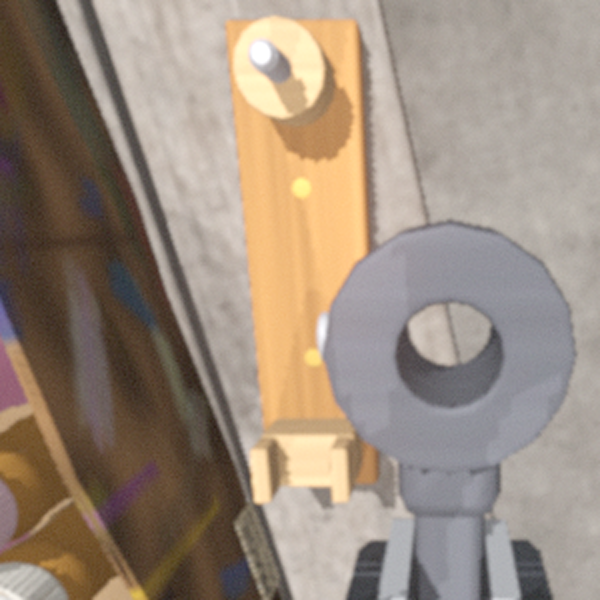

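The 2x crop (origin at (60,0)) shows the peg tip at full-image (192,26), the fork's floor centre at about (211,231), and the cheek-top middle at about (210.5,236). All lie close to the predictions.

```bash
python3 - <<'E'
from h import *
i=np.load("w4.npy",allow_pickle=True).item()
p=onz("wrist",(191.8,25.8),.08,i)[0]; f=onz("wrist",(210.8,230.5),.05,i)[0]; c=onz("wrist",(210.5,236),.072,i)[0]
e=onz("wrist",[(173.5,10),(239,10)],.016,i); print("board end",e.mean(0),np.linalg.norm(e[1]-e[0]))
print("cheek gap",np.linalg.norm(np.diff(onz("wrist",[(196,235),(225,235)],.072,i),axis=0)))
for q in(f,c): d=(q-p)[:2];L=np.linalg.norm(d);print(p,q,L,np.degrees(np.arctan2(d[1],d[0])),"bal",p[:2]+d/L*(.054+(L-.19)/2))
# lever in hand: bore top
hub=onz("wrist",[((450/2)+60,(333+15)/2)],.25-.019+.019+.036-.0055,i)[0]; s=bot.get_state();R=s["orientation"]
th=np.arctan2(R[1,1],R[0,1])-np.pi/2;u=np.array([np.cos(th),np.sin(th)]);d=hub[:2]-s["ee_pos"][:2]
print(np.degrees(th),"hub rel along,perp",d@u,d@[-u[1],u[0]])
E
```

```text
board end [0.44061798 0.11879334 0.016     ] 0.0637615832144611
cheek gap 0.029263415252565327
[0.45268876 0.14236435 0.08      ] [0.54359646 0.30931221 0.05      ] 0.19009418837802922 61.430494174566896 bal [0.4785354  0.18983054]
[0.45268876 0.14236435 0.08      ] [0.53865337 0.30931439 0.072     ] 0.18778240509791264 62.755509288711856 bal [0.47690174 0.18938786]
62.329719183464086 hub rel along,perp -0.05468460832991707 0.0005085044551164066
```

```bash

python3 -m inch '[[3,-14,0,0,0,0],[7,-26,0,0,0,0],[8,-30,0,0,0,0],[7,-26,0,0,0,0],[4,-14,0,0,0,-0.3]]' >/dev/null
python3 -m inch '[[0,0,-8,0,0,0],[0,0,-16,0,0,0],[0,0,-20,0,0,0],[0,0,-20,0,0,0],[0,0,-18,0,0,0]]'
python3 -m inch '[[0,0,-14,0,0,0],[0,0,-10,0,0,0],[0,0,-6,0,0,0],[0,0,0,0,0,0],[0,0,0,0,0,0]]'
python3 - <<'E'
from h import *
i=bot.camera_info("wrist");np.save("w5.npy",i,allow_pickle=True)
for n in("wrist","scene","side"): cv2.imwrite(f"pics/{n}5.png",bot.grab_frame(n))
def t(im,x,y,w,h): return cv2.resize(im[y:y+h,x:x+w],(400,300),interpolation=cv2.INTER_CUBIC)
I=lambda n:cv2.imread(f"pics/{n}5.png")
cv2.imwrite("pics/z5.png",np.vstack([np.hstack([t(I("scene"),200,155,100,75),t(I("side"),190,140,100,75)]),np.hstack([t(I("wrist"),0,0,560,420),t(I("wrist"),180,60,200,150)])]))
E
```

```text
t: 9.7
ee_pos: [0.4788, 0.19, 0.1659]
orientation: [[-0.469, -0.883, -0.0], [-0.883, 0.469, -0.0], [0.0, 0.0, -1.0]]
force: [-0.8, 0.2, -5.1]
opening: 0.0123
grasp_force: 88.6
t: 10.12
ee_pos: [0.4792, 0.1907, 0.1377]
orientation: [[-0.469, -0.883, 0.0], [-0.883, 0.469, 0.0], [-0.0, -0.0, -1.0]]
force: [0.3, -0.5, -4.9]
opening: 0.012
grasp_force: 88.5
```

View pics/z5.png

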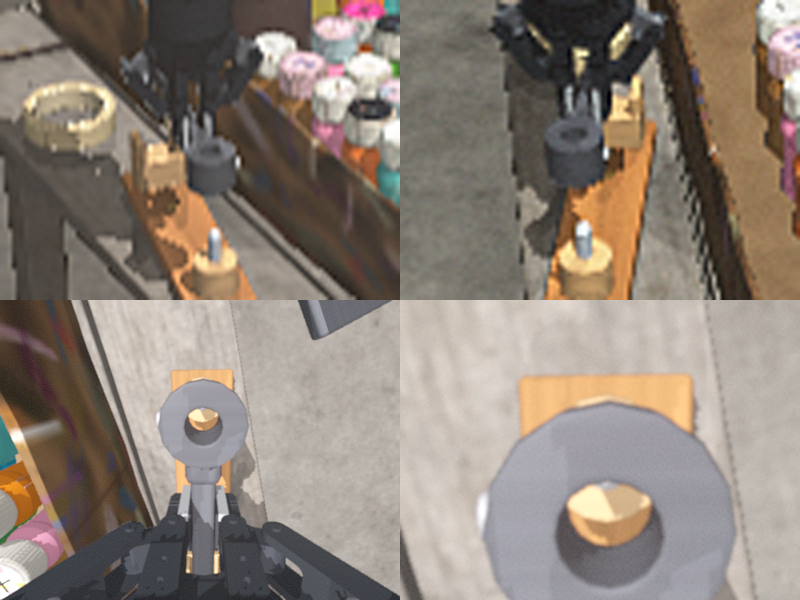

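The lever hangs over the stand, level, about 5 cm above the peg. Hub top: scene (253.2,193), side (233.7,173). Peg tip: scene (253.7,213), side (236,197). I compare the two in the same pictures.

```bash
python3 - <<'E'
from h import *
for n,h,p in(("scene",(253,192.7),(253.5,212.6)),("side",(233.5,173),(235.7,196.5))):
    H=onz(n,h,.167)[0];P=onz(n,p,.08)[0];print(n,H,P,((H-P)*1000).round(1))
def tri(a,b):
    o1,d1=ray("scene",a);o2,d2=ray("side",b);s=np.linalg.lstsq(np.c_[d1[0],-d2[0]],o2-o1,rcond=None)[0];return (o1+d1[0]*s[0]+o2+d2[0]*s[1])/2
print(tri((253,192.7),(233.5,173)),tri((253.5,212.6),(235.7,196.5)))
i=np.load("w5.npy",allow_pickle=True).item()
e=onz("wrist",[(239.7,98.5),(326.3,98)],.016,i);print("end",e.mean(0),e.mean(0)[:2]+.028*np.array([.469,.883]),np.linalg.norm(e[1]-e[0]))
print("hub wrist",onz("wrist",(285,177.3),.167,i), "expect",np.array([.4792,.1907])-.054*np.array([.469,.883]))
E
```

```text
scene [0.4520946  0.13751181 0.167     ] [0.45325464 0.13913149 0.08      ] [-1.2 -1.6 87. ]
side [0.45651284 0.14257029 0.167     ] [0.45556113 0.13744321 0.08      ] [ 1.   5.1 87. ]
[0.4569144  0.14343406 0.16404542] [0.45722404 0.14305727 0.07555146]
end [0.44149561 0.11806894 0.016     ] [0.45462761 0.14279294] 0.06396901950087618
hub wrist [[0.4538449  0.14366152 0.167     ]] expect [0.453874 0.143018]
```

All estimates agree within a few mm. I lower the last 26 mm and settle.

```bash

python3 -m inch '[[0,0,-5,0,0,0],[0,0,-8,0,0,0],[0,0,-8,0,0,0],[0,-1,-5,0,0,0],[0,0,0,0,0,0]]' 
python3 -m inch '[[0,0,0,0,0,0],[0,0,0,0,0,0],[0,0,0,0,0,0],[0,0,0,0,0,0],[0,0,0,0,0,0]]'
python3 - <<'E'
from h import *
for n in("scene","side"): cv2.imwrite(f"pics/{n}6.png",bot.grab_frame(n))
def t(im,x,y,w,h): return cv2.resize(im[y:y+h,x:x+w],(400,300),interpolation=cv2.INTER_CUBIC)
I=lambda n:cv2.imread(f"pics/{n}6.png")
cv2.imwrite("pics/z6.png",np.hstack([t(I("scene"),200,165,80,60),t(I("side"),195,150,80,60)]))
E
```

```text
t: 10.68
ee_pos: [0.4782, 0.1893, 0.1093]
orientation: [[-0.468, -0.884, -0.003], [-0.884, 0.468, -0.001], [0.002, 0.002, -1.0]]
force: [-0.5, 0.0, -4.7]
opening: 0.0123
grasp_force: 88.5
t: 11.1
ee_pos: [0.4792, 0.1898, 0.1116]
orientation: [[-0.468, -0.884, 0.0], [-0.884, 0.468, 0.0], [-0.0, -0.0, -1.0]]
force: [-0.5, 0.8, -5.4]
opening: 0.0124
grasp_force: 88.5
```

View pics/z6.png

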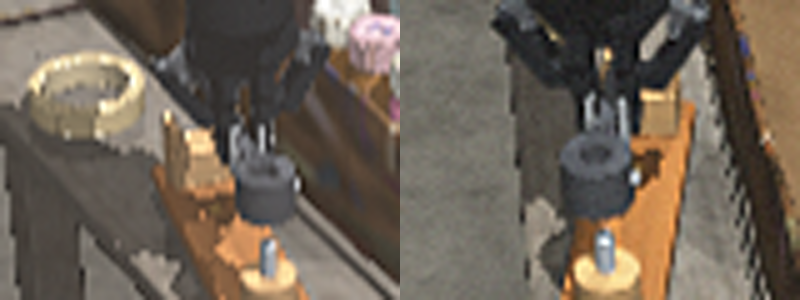

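The picture shows the hub just above the peg with a clear gap, and nothing is touching. The hub has kept the same place in the wrist view throughout, so the lever has not slipped or tilted. I hand the job in.

```bash
python3 -c "
from station import bot
print(bot.sign_off())"
```

```text
the job is handed in; nothing more can be done
None
```

I handed the job in with the lever held level and still at its balance point: hub over the peg, thin end over the fork by calculation (the gripper hid it in the last pictures), underside about 25 mm above the peg tip and no contact seen; the judge's result was not shown.

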